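Open the optics housing

ROBOT

A 6-joint arm with a two-finger parallel gripper is mounted at the origin on a cart in front of the work surface, level with it; the furniture and walls round the work are solid. World frame = base frame: x ahead of the robot, y to its left, z up, the work surface at z = 0. Lengths are in m, angles in rad, forces in N, time in s.
With the tool pointing down it reaches from about 0.35 to 0.775 m from the base axis. Payload 5.5 kg.
Tool frame: the origin (TCP) lies at the very end of the fingers, on their centre line; the grasp point (between the pads) lies 19 mm behind it; z points along the fingers, y is the direction in which the jaws open and shut (so a half turn about z gives the same grasp; the last joint's range is limited). The gripper opens to 85 mm and grips with 20 to 120 N. Pads are 22 mm wide; open, the fingers measure 114 mm over their backs; the gripper's body (76 mm by 85 mm) begins 54 mm behind the grasp point. The pads swing forward as they close: fully open they stand 13 mm farther back than shut.
Start: joints at [-0.14, 0.313, 0.046, 1.304, 0, 1.431], TCP at [0.575, -0, 0.196] pointing down, gripper open.
Joint ranges: [-2.76, 2.76], [-0.86, 1.69], [-1.03, 1.26], [-2.2, 2.34], [-1.47, 1.5], [-3.14, 3.14]. Speed limits (rad/s): [2.57, 2.57, 3.14, 3.14, 3.14, 3.14].

INTERFACE

Orientations are given as a unit quaternion [w, x, y, z].
In Python, from workcell import get_state, read_camera, hand_in, find_in, silhouettes gives the robot as it stands. The module is installed in compiled form; this text tells all that it offers.
- The arm moves only by the tool send_rows, never from a script. Its argument "deltas" is a list that holds one entry, the list of rows, each a list of 6 numbers: the shift along the world's x, y, z in cm, then the turn, a rotation vector about the world's x, y, z in degrees. In form: [[[dx, dy, dz, wx, wy, wz], ...]]. A call has 1 to 12 rows; each row is the pose to reach, as a shift and turn from the pose commanded when the call began; what a row does not reach only later rows make up. A row lasts 1/10 s, in which the tool goes at most 50 mm and 8.59 degrees, less where a joint would pass 70% of its speed; a pose out of reach is approached as far as the arm can. A call with a gripper value outside its range is refused whole. "jaw" is the opening, from -1 (shut) to 1 (fully open), so that 0 is half open, set as the call begins (left out, the last holds). The fingers move at their own pace and stop on an object; "force" is the grip in N (left out, the last holds). Time passes only in rows, so rows that repeat a pose let the fingers close. It gives the time, the measured TCP pose, the force and the opening at its end, in the units of the state.
- get_state(): the state, without advancing time (a new reading comes with each control period).
- read_camera(name): name is "scene" or "side" or "wrist"; returns a dict with "img" (420x560x3 uint8, red, green, blue), "z_map" (420x560 float32, m along the optical axis (not along the pixel's ray), 0 where there is no reading), "vfov" (degrees; the focal length in pixels is half the picture's height over the tangent of half this angle, whatever the lens; pixels are square), "cx", "cy" (the principal point, pixels), "R" (3x3) and "t" (3): a world point X has camera coordinates R X + t; the wrist camera has in their place "hand_eye" (4x4, takes a point from camera to tool coordinates, whose origin is the TCP and whose axes are the flange's). Camera axes: x right, y down, z forward; pixel columns grow to the right and rows downward; lengths in m; the calibration is good to about 2 mm. A picture is of the moment at which its call begins: read the wrist's pose just before it.
- hand_in(): hands the job in, once; it reports no verdict.
Trained networks look in a picture, given as the dict that the camera call returned (one of the last four; its "shot" number tells which), for a name from the list of things; names that differ only in an ending like _2 or _b are one class to them, and where a whole thing is asked for, a point or a joint stands for the part that bears it (a point fixed in the world has none). Each returns a list of dicts, best first, with "conf" (0 to 1); they miss things now and then, are a little off and sometimes report something else, mostly with a low value. They report only what shows in the picture. A call takes as long as a camera call.
- find_in(picture, thing): "box" ([centre column, centre row, width, height] in pixels, round what is visible of it).
- silhouettes(picture, thing): "mask" (420x560 bool, what is visible of it) and "box" ([centre column, centre row, width, height] in pixels, round what is visible of it).
The state is a dict: "clock": time; "joint_pos": joint angles; "qvel": joint speeds; "tau": joint torques, N m; "tcp_pos": TCP position; "orientation": TCP orientation; "wrist_force": force on the tool from outside, world axes, zero at the start; "ft_torque": the same for the moment, N m; "finger_gap": finger opening in m.
Only numpy, scipy, OpenCV 4.12 (cv2) and the standard library are available. Lean on these libraries where they do the work, as an engineer would, in place of code of your own. Each camera call takes 0.05 s, during which the arm holds its last target.

TASK

Open the long optics housing: loosen both of its captive thumbscrews, one after the other, by turning each anticlockwise (seen from above) as far as it goes. Then lift the cover plate free by its handle and lay it flat in the middle of the service mat, lined up lengthwise with the mat.

Things in the scene. Friction and masses are not known exactly. Their poses are not given: they have to be found in the camera images.
- screw_near_wing (a point): Middle of the upright steel wing of the thumbscrew at the -x end of the long housing's cover. Wing: a blade 8 mm thick (point x axis; grip across this), 30 mm long (y) and 28 mm tall; this point is 14 mm below its top, 22 mm above the cover's sheet and 85 mm above the breadboard at the start. It turns with the screw, whose axis is the vertical through this point.
- screw_far_wing (a point): The same point of the identical thumbscrew at the +x end of the cover, 130 mm from the first and 65 mm from the handle.
- screw_near (a joint): Turn of the first thumbscrew in rad, growing anticlockwise seen from above: 0 to 0.15 = tight (wing across the cover; a crossbar below locks the cover down), 1.4 = loose, at its stop (wing 10 degrees short of along the cover; the crossbar now passes its slot). Friction 0.05 N m; it stays where it is left and does not rise.
- screw_far (a joint): The same for the second thumbscrew.
- cover_handle (a point): Middle of the bar of the black bridge handle on the loose aluminium cover (0.26 kg, 170 x 94 mm); x along cover and bar, z up. Bar 48 mm long, 12 mm wide (y; grip across this), its top 9 mm above this point; sheet 29 mm below. Skirts 14 mm deep on the long sides: laid down, it stands on them with this point 46 mm above the support.
- housing: The long light grey optics housing, fixed, 176 (x) x 84 (y) x 60 mm high, origin at the centre of its underside, on the breadboard, a thick plate whose top is 68 mm above the bench. On it the handle point is 92 mm above the breadboard; lift straight up 25 mm to clear. (The shorter housing near by, with one thumbscrew, is not part of the job.)
- mat_centre (a point): Centre of the top of the dark rubber service mat on the same breadboard, 220 mm (x axis) x 150 mm (y axis), its top 4 mm above the breadboard, fixed. The cover's length goes along the mat's x axis, either way round.

How it is judged:
On the way, in this order (a step that is already met when the one before it is completed fails the run):
1. one thumbscrew is loosened (value of joint any of screw_near, screw_far above 1.2 rad), for 0.2 s.
2. both thumbscrews are loosened, the cover still in its place (value of joint each of screw_near, screw_far above 1.2 rad and distance of cover_handle from where it was at the start of the episode below 0.015 m), for 0.2 s.
3. the cover is lifted free of the housing (height (world z) of cover_handle above 0.18 m), for 0.1 s.
At the end, for the whole second after the job is handed in: The cover lies flat on the mat, standing on its skirts: handle within 30 mm of the mat's centre seen from above, lengthwise along the mat within 15 degrees, level within 6 degrees, handle point less than 52 mm above the mat; both thumbscrews still loose (over 1.0 rad) (horizontal distance between cover_handle and mat_centre below 0.03 m and angle between the x axis of cover_handle and the x axis of mat_centre, either way round below 0.26 rad and angle between cover_handle's own z axis and vertical below 0.1 rad and z of cover_handle in the frame of mat_centre below 0.052 m and value of joint each of screw_near, screw_far above 1 rad); the robot touches nothing.
It also fails if it takes over 58 s, if anything falls off the work surface, if the arm or the gripper's body presses on something with over 40 N, if the wrist force passes 120 N, or if a joint passes its speed limit or range.

## Working session

There is one attempt and no reset: what is moved stays moved. The work goes in short steps, Python scripts to look and compute and a tool call to move; the robot and the scene stay as the last step left them, time stands still between calls to the robot, and variables do not carry over. Pictures are saved under pics/ and viewed, and the job is handed in when it is done.

Besides the shell and the picture viewer there is one more tool, called after "Emit:" by a JSON object that holds its "op" and its "data". send_rows: Moves the arm, as the interface text tells. Its arguments: {"type":"object","properties":{"deltas":{"type":"array","items":{"type":"array","items":{"type":"array","items":{"type":"number"}}}},"jaw":{"type":"number"},"force":{"type":"number"}},"required":["deltas"]}

```bash
mkdir -p pics; ls; python3 - <<'E'
from workcell import *
import cv2,pickle
s=get_state();print(s)
for n in("scene","side","wrist"):
    p=read_camera(n);cv2.imwrite(f"pics/{n}0.png",p["img"][...,::-1]);pickle.dump(p,open(f"{n}0.pkl","wb"))
    print(n,p["vfov"],p["cx"],p["cy"],p.get("R"),p.get("t"),p.get("hand_eye"))
    for t in("screw_near_wing","cover_handle","housing","mat_centre"):
        try:
            print(t,[(d["conf"],d["box"]) for d in find_in(p,t)][:5])
        except Exception as e: print(t,e)
print(get_state()["clock"])
E
```

```text
pics
{'clock': 0.0, 'joint_pos': array([-1.39589466e-01,  3.13992372e-01,  4.49477271e-02,  1.30361836e+00,
       -9.10857054e-06,  1.43116598e+00]), 'qvel': array([ 0.00148753,  0.00032024, -0.0010075 ,  0.00068609,  0.00064213,
        0.00118525]), 'tau': array([-2.90074182e-03, -4.80629075e+01,  2.98531097e+01,  1.95313990e-02,
       -3.83516899e-04, -4.27451073e-05]), 'tcp_pos': array([5.74399587e-01, 7.77006377e-05, 1.94900743e-01]), 'orientation': array([-7.42646420e-04,  7.07092017e-01,  7.07120929e-01, -5.65346004e-04]), 'wrist_force': array([0.25585801, 0.05770897, 0.22068305]), 'ft_torque': array([-0.02971501,  0.03841181,  0.0212899 ]), 'finger_gap': 0.08575973037738893}
scene 46.40294994016633 276.5842561653809 204.75842730631766 [[-0.79166568 -0.61068792  0.01804788]
 [-0.4670563   0.58589684 -0.66225622]
 [ 0.39385768 -0.53271489 -0.74906006]] [0.56306137 0.20729898 0.89371425] None
screw_near_wing [(0.54, [346.5, 202.6, 16.3, 22.9])]
cover_handle [(0.68, [316.9, 195.9, 98.5, 78.1])]
housing [(0.74, [317.1, 220.1, 100.9, 60.6])]
mat_centre [(0.67, [243.4, 289.4, 143.2, 128.5])]
side 42.522074890245946 267.5561476756834 216.91225888289628 [[ 0.99895418 -0.04547417 -0.00475966]
 [-0.02642703 -0.48929568 -0.87171747]
 [ 0.03731174  0.87093159 -0.48998571]] [-0.51547759  0.26715479  0.68965109] None
screw_near_wing []
cover_handle [(0.62, [251.0, 263.8, 118.2, 53.4])]
housing []
mat_centre []
wrist 64.48412336335537 277.05904575269994 209.42862304569474 None None [[ 2.96320609e-05 -9.49536656e-01 -3.13656083e-01  8.10435512e-02]
 [ 9.99999991e-01  6.86047225e-05 -1.13215206e-04  4.23439410e-04]
 [ 1.29020277e-04 -3.13656077e-01  9.49536650e-01 -1.79472929e-01]
 [ 0.00000000e+00  0.00000000e+00  0.00000000e+00  1.00000000e+00]]
screw_near_wing []
cover_handle [(0.61, [160.6, 36.8, 263.0, 73.5])]
housing [(0.54, [294.9, 34.4, 12.1, 67.9])]
mat_centre []
0.75
```

View pics/scene0.png

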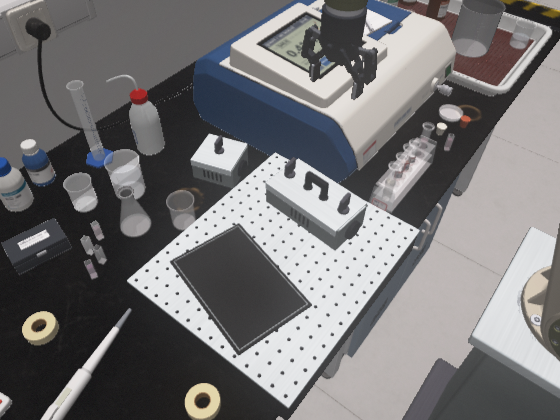

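View pics/side0.png

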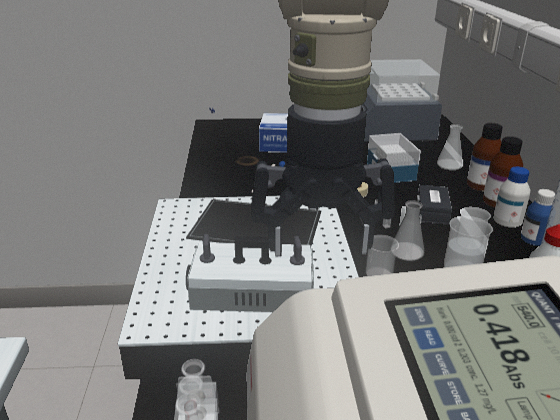

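View pics/wrist0.png

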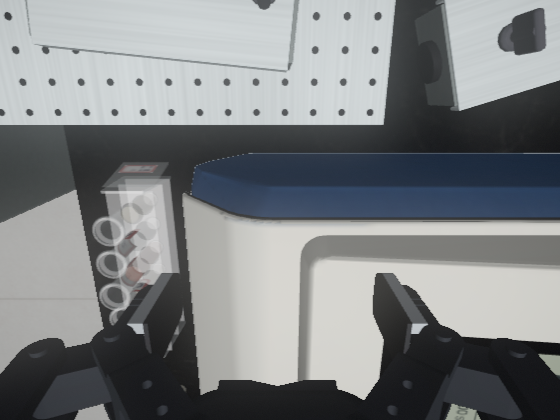

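```bash
cat > h.py <<'E'
import numpy as np,cv2,pickle
def pts(p,T=None):
    H,W=p["z_map"].shape;f=H/2/np.tan(np.radians(p["vfov"]/2))
    v,u=np.mgrid[:H,:W];z=p["z_map"]
    P=np.stack([(u-p["cx"])/f*z,(v-p["cy"])/f*z,z],-1)
    if "R" in p and p["R"] is not None: X=(P-p["t"])@p["R"]
    else:
        he=p["hand_eye"];X=P@he[:3,:3].T+he[:3,3];X=X@T[:3,:3].T+T[:3,3]
    X[z==0]=np.nan
    return X
def tcp(s):
    from scipy.spatial.transform import Rotation as R
    q=s["orientation"];T=np.eye(4);T[:3,:3]=R.from_quat([q[1],q[2],q[3],q[0]]).as_matrix();T[:3,3]=s["tcp_pos"];return T
E
python3 - <<'E'
from h import *
p=pickle.load(open("scene0.pkl","rb"));X=pts(p)
for n,(u,v) in dict(near=(346,200),far=(289,165),handle=(317,183),matc=(241,287),board=(180,230),coverL=(300,185),matcorn1=(172,262),c2=(240,227),c3=(308,303),c4=(240,350)).items():
    print(n,X[v,u].round(4))
# top-down height maps
q=pickle.load(open("side0.pkl","rb"));Y=pts(q)
for n,A in(("scene",X),("side",Y)):
    B=A.reshape(-1,3);B=B[np.isfinite(B).all(1)]
    I=np.zeros((600,600))
    x=((B[:,0]-0.2)*1000).astype(int);y=((B[:,1]+0.05)*1000).astype(int)
    ok=(x>=0)&(x<600)&(y>=0)&(y<600)
    np.maximum.at(I,(599-y[ok],x[ok]),np.clip(B[ok,2],0,.2)/.2*255)
    cv2.imwrite(f"pics/top_{n}.png",I.astype('uint8'))
E
```

```text
near [0.4366 0.1614 0.1605]
far [0.5655 0.1559 0.1637]
handle [0.4981 0.1622 0.1643]
matc [0.5049 0.3698 0.0704]
board [0.7213 0.3128 0.0025]
coverL [0.5355 0.1597 0.1326]
matcorn1 [0.634  0.4072 0.0723]
c2 [0.5903 0.2722 0.0741]
c3 [0.3961 0.3241 0.0708]
c4 [0.432  0.4579 0.0697]
```

```bash
python3 -c "
import cv2
a=cv2.imread('pics/scene0.png')[130:360,120:430];cv2.imwrite('pics/scz.png',cv2.resize(a,None,fx=2.55,fy=2.55,interpolation=cv2.INTER_CUBIC))"
```

```text
(no output)
```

View pics/top_scene.png

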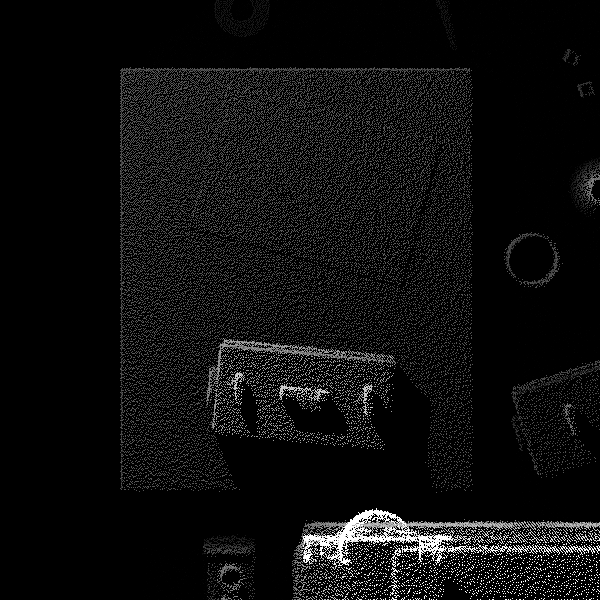

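View pics/scz.png

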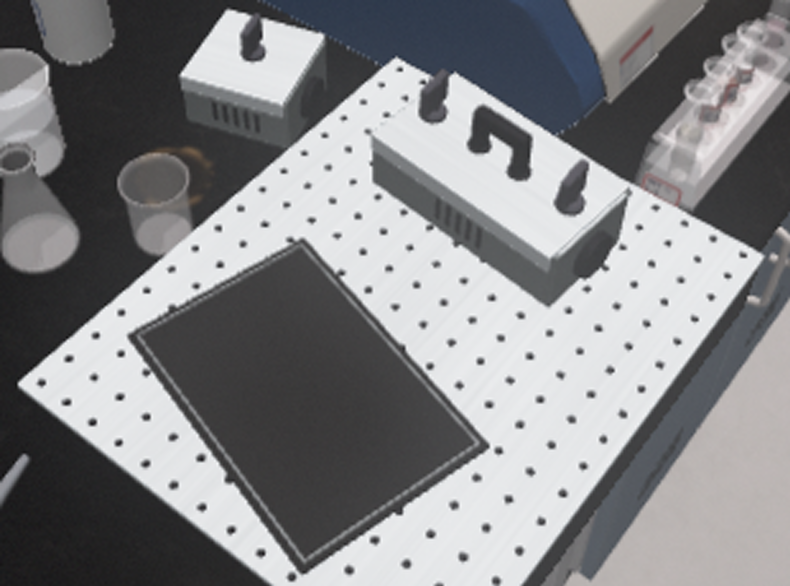

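```bash
python3 - <<'E'
from h import *
p=pickle.load(open("scene0.pkl","rb"));X=pts(p);q=pickle.load(open("side0.pkl","rb"));Y=pts(q)
def rect(P):
    c,s,a=cv2.minAreaRect(P[:,:2].astype(np.float32)*1000);
    return np.round(c,1),np.round(s,1),round(a,1)
for n,A in(("scene",X),("side",Y)):
    m=(A[...,2]>.126)&(A[...,2]<.137)&(A[...,0]>.35)&(A[...,0]<.65)&(A[...,1]>.08)&(A[...,1]<.24)
    print(n,"sheet",rect(A[m]),np.nanmedian(A[m][:,2]))
    for nm,x0,x1 in(("near",.41,.455),("hand",.46,.54),("far",.545,.595)):
        m=(A[...,2]>(.15))&(A[...,0]>x0)&(A[...,0]<x1)&(A[...,1]>.12)&(A[...,1]<.2)&(A[...,2]<.19)
        if m.sum()>4: B=A[m];print(nm,m.sum(),B.mean(0).round(4),B.min(0).round(4),B.max(0).round(4),rect(B))
im=p["img"].astype(int).sum(2)
m=((im<240)&(X[...,2]>.066)&(X[...,2]<.078)).astype('uint8')
m=cv2.morphologyEx(m,cv2.MORPH_OPEN,np.ones((5,5)));
n,l,st,c=cv2.connectedComponentsWithStats(m)
k=1+np.argmax(st[1:,4]);print("mat",rect(X[l==k]),st[k],np.median(X[l==k][:,2]))
m=(X[...,2]>.03)&(X[...,1]<.06)&(X[...,1]>-.3)&(X[...,0]>.3); B=X[m];
for lo in(-.1,-.05,0,.02,.03,.04): 
  b=B[(B[:,1]>lo)&(B[:,1]<lo+.01)]; print(lo,b[:,2].max() if len(b) else None)
E
```

```text
scene sheet (array([504.4, 155.3]), array([ 97.2, 177.3]), 84.8) 0.13120298222728596
near 114 [0.438  0.1647 0.1616] [0.4348 0.1468 0.1501] [0.444  0.1773 0.1689] (array([439.4, 162.1]), array([ 9.1, 30.3]), 3.1)
hand 250 [0.5018 0.1581 0.1642] [0.4798 0.1481 0.15  ] [0.5282 0.1641 0.1712] (array([504., 156.]), array([13.4, 48.4]), 85.6)
far 109 [0.5668 0.1514 0.1616] [0.5631 0.1348 0.1503] [0.5739 0.1653 0.1686] (array([567.8, 150. ]), array([ 9.3, 30.5]), 5.5)
side sheet (array([500.5, 154.7]), array([ 98.4, 176.1]), 84.5) 0.13215161524429603
near 128 [0.4368 0.1551 0.163 ] [0.4319 0.1443 0.1503] [0.4409 0.1752 0.1701] (array([436.6, 159.7]), array([ 8.8, 30.8]), 1.7)
hand 436 [0.5004 0.1521 0.164 ] [0.4774 0.1463 0.15  ] [0.5244 0.1623 0.1727] (array([501. , 154.5]), array([13.7, 47.2]), 84.9)
far 141 [0.5649 0.1428 0.1623] [0.5606 0.133  0.15  ] [0.5701 0.1644 0.1692] (array([565.1, 148.6]), array([ 9.1, 31.2]), 3.6)
mat (array([514.9, 365.1]), array([135.6, 205.8]), 74.6) [ 180  229  121  118 7764] 0.0722805059450004
-0.1 0.23477632295666487
-0.05 0.23622038927785888
0 0.4314577805945076
0.02 0.43554898430198996
0.03 0.43506516391301703
0.04 0.3963038893133259
```

Emit:
{"op": "send_rows", "data": {"deltas": [[[0,0,3.5,0,0,0],[-3,4,3.5,0,0,1],[-6,8,3.5,0,0,2],[-9,11,3.5,0,0,2],[-12,14,3.5,0,0,2],[-13.6,16.1,3.5,0,0,2],[-13.6,16.1,3.5,0,0,2],[-13.6,16.1,3.5,0,0,2]]], "jaw": 0.0, "force": 60}}

```text
clock: 1.55
tcp_pos: [0.4391, 0.1614, 0.2312]
orientation: [0.001, 0.694, 0.72, 0.0]
wrist_force: [0.1, 0.3, 0.1]
finger_gap: 0.0427
```

```bash
cat > look.py <<'E'
import sys
from workcell import *
from h import *
n=sys.argv[1];tag=sys.argv[2]
s=get_state();p=read_camera(n);cv2.imwrite(f"pics/{n}{tag}.png",p["img"][...,::-1]);p["T"]=tcp(s);pickle.dump(p,open(f"{n}{tag}.pkl","wb"))
print(s["clock"],s["tcp_pos"].round(4),s["joint_pos"].round(2),s["finger_gap"],s["wrist_force"].round(1))
E
python3 look.py wrist 1
```

```text
1.55 [0.4391 0.1614 0.2312] [ 0.18  0.1  -0.14  1.33 -0.    1.71] 0.04273769361650611 [0.1 0.3 0.1]
```

View pics/wrist1.png

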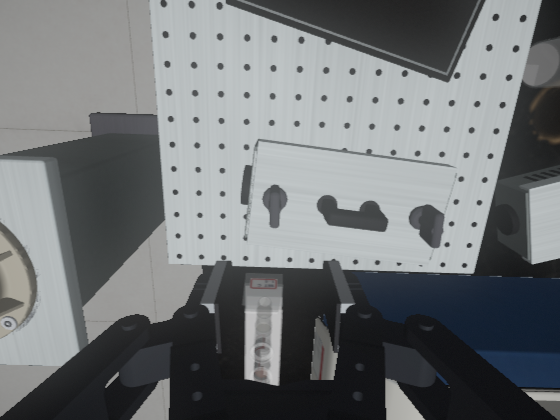

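```bash
cat > meas.py <<'E'
from h import *
import sys
p=pickle.load(open(sys.argv[1],"rb"));A=pts(p,p["T"])
def rect(P):
    c,s,a=cv2.minAreaRect(P[:,:2].astype(np.float32)*1000)
    return np.round(c,1),np.round(s,1),round(a,1)
m=(A[...,2]>.127)&(A[...,2]<.137)&(A[...,0]>.35)&(A[...,0]<.65)&(A[...,1]>.09)&(A[...,1]<.24)
print("sheet",m.sum(),rect(A[m]),np.median(A[m][:,2]))
for nm,x0,x1 in(("near",.41,.46),("hand",.465,.54),("far",.545,.595)):
    m=(A[...,2]>.157)&(A[...,0]>x0)&(A[...,0]<x1)&(A[...,1]>.115)&(A[...,1]<.2)&(A[...,2]<.18)
    if m.sum()>4: B=A[m];print(nm,m.sum(),rect(B),np.median(B[:,2]).round(4))
E
python3 meas.py wrist1.pkl
```

```text
sheet 17277 (array([502.5, 154.7]), array([ 94.5, 176.2]), 84.5) 0.1323131672526654
near 403 (array([438. , 161.8]), array([ 9.4, 28.8]), 4.5) 0.1676
hand 1097 (array([502. , 155.1]), array([12.4, 47.4]), 84.8) 0.1697
far 545 (array([566.2, 149.3]), array([ 9.8, 28.9]), 7.6) 0.167
```

Emit:
{"op": "send_rows", "data": {"deltas": [[[-0.1,0,-2,0,0,1.5],[-0.1,0,-4,0,0,1.5],[-0.1,0,-6,0,0,1.5],[-0.1,0,-7,0,0,1.5],[-0.1,0,-8,0,0,1.5],[-0.1,0,-8.7,0,0,1.5],[-0.1,0,-8.7,0,0,1.5],[-0.1,0,-8.7,0,0,1.5]]], "jaw": -0.2}}

```text
clock: 2.4
tcp_pos: [0.4384, 0.161, 0.1443]
orientation: [0.0, 0.685, 0.728, 0.0]
wrist_force: [0.3, 1.0, -0.6]
finger_gap: 0.0342
```

Emit:
{"op": "send_rows", "data": {"deltas": [[[0,0,0,0,0,0],[0,0,0,0,0,0],[0,0,0,0,0,0],[0,0,0,0,0,0],[0,0,0,0,0,0],[0,0,0,0,0,0]]], "jaw": -1, "force": 40}}

```text
clock: 3.0
tcp_pos: [0.4381, 0.161, 0.1439]
orientation: [0.0, 0.685, 0.728, 0.0]
wrist_force: [0.2, 0.4, -0.0]
finger_gap: -0.0003
```

```bash
python3 look.py scene 2;python3 look.py side 2; python3 -c "
import cv2,numpy as np
a=cv2.imread('pics/scene2.png')[100:280,220:420];b=cv2.imread('pics/side2.png')[160:340,160:360];cv2.imwrite('pics/z2.png',cv2.resize(np.hstack([a,b]),None,fx=2,fy=2,interpolation=cv2.INTER_CUBIC))"
```

```text
3.0 [0.4381 0.161  0.1439] [ 0.18  0.13 -0.32  1.12 -0.    1.69] -0.0002961074031591927 [ 0.2  0.4 -0. ]
3.05 [0.438  0.161  0.1438] [ 0.18  0.13 -0.32  1.12 -0.    1.69] -0.00030511306759062155 [-0.7 -0.2 -0.1]
```

View pics/z2.png

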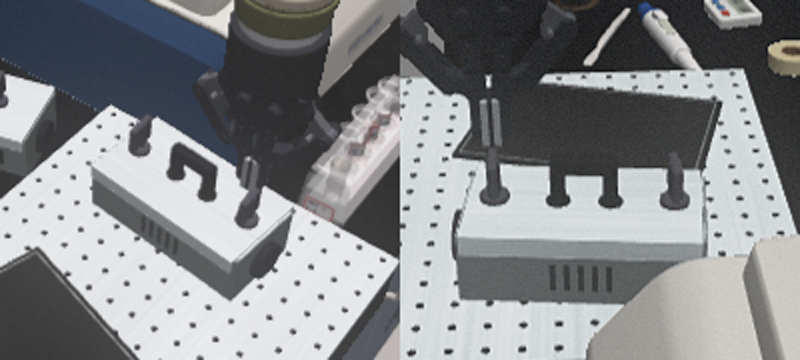

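```bash
python3 look.py wrist 2; python3 - <<'E'
from h import *
for n in("scene","side","wrist"):
    p=pickle.load(open(n+"2.pkl","rb"));A=pts(p,p["T"])
    m=(A[...,0]>.41)&(A[...,0]<.465)&(A[...,1]>.08)&(A[...,1]<.22)&(A[...,2]>.14)&(A[...,2]<.24)
    B=A[m];print(n)
    for z in np.arange(.14,.24,.008):
        b=B[(B[:,2]>=z)&(B[:,2]<z+.008)]
        if len(b):print(round(z,3),len(b),b.min(0).round(3)[:2],b.max(0).round(3)[:2],b.mean(0).round(3))
E
```

```text
3.1 [0.438  0.161  0.1438] [ 0.18  0.13 -0.32  1.12 -0.    1.69] 2.8951897265485813e-05 [ 0.1 -0.4 -0.3]
scene
0.14 28 [0.43  0.151] [0.442 0.176] [0.436 0.166 0.144]
0.148 27 [0.435 0.15 ] [0.441 0.177] [0.437 0.168 0.152]
0.156 34 [0.435 0.148] [0.443 0.176] [0.437 0.167 0.16 ]
0.164 47 [0.434 0.149] [0.444 0.176] [0.439 0.165 0.166]
0.18 20 [0.429 0.166] [0.45  0.173] [0.438 0.171 0.185]
0.188 57 [0.426 0.155] [0.453 0.174] [0.438 0.169 0.192]
0.196 57 [0.427 0.153] [0.454 0.174] [0.438 0.169 0.2  ]
0.204 63 [0.427 0.156] [0.453 0.174] [0.437 0.169 0.208]
0.212 36 [0.427 0.164] [0.453 0.174] [0.439 0.171 0.216]
0.22 92 [0.41  0.158] [0.465 0.176] [0.438 0.171 0.225]
0.228 159 [0.41  0.151] [0.465 0.177] [0.435 0.168 0.232]
0.236 62 [0.411 0.149] [0.465 0.176] [0.432 0.167 0.238]
side
0.14 35 [0.43  0.147] [0.444 0.164] [0.437 0.153 0.144]
0.148 31 [0.432 0.146] [0.44  0.161] [0.437 0.151 0.152]
0.156 35 [0.433 0.146] [0.441 0.163] [0.437 0.151 0.16 ]
0.164 70 [0.432 0.146] [0.441 0.177] [0.436 0.159 0.167]
0.18 37 [0.427 0.151] [0.448 0.159] [0.438 0.154 0.186]
0.188 94 [0.425 0.1
[... 382 characters left out ...]
]
wrist
0.14 143 [0.429 0.156] [0.446 0.177] [0.437 0.165 0.142]
0.148 88 [0.433 0.161] [0.442 0.176] [0.437 0.173 0.152]
0.156 102 [0.433 0.162] [0.442 0.176] [0.437 0.173 0.16 ]
0.164 358 [0.433 0.163] [0.442 0.176] [0.437 0.17  0.167]
0.18 125 [0.427 0.167] [0.45  0.174] [0.438 0.171 0.187]
0.188 505 [0.425 0.167] [0.452 0.173] [0.438 0.17  0.192]
0.196 615 [0.425 0.167] [0.452 0.173] [0.438 0.17  0.2  ]
0.204 727 [0.425 0.167] [0.452 0.173] [0.438 0.17  0.208]
0.212 880 [0.422 0.15 ] [0.452 0.174] [0.438 0.167 0.217]
0.22 1516 [0.41  0.149] [0.465 0.176] [0.438 0.17  0.225]
0.228 3050 [0.41  0.149] [0.465 0.177] [0.438 0.17  0.232]
0.236 2736 [0.41 0.15] [0.465 0.176] [0.436 0.166 0.238]
```

View pics/wrist2.png

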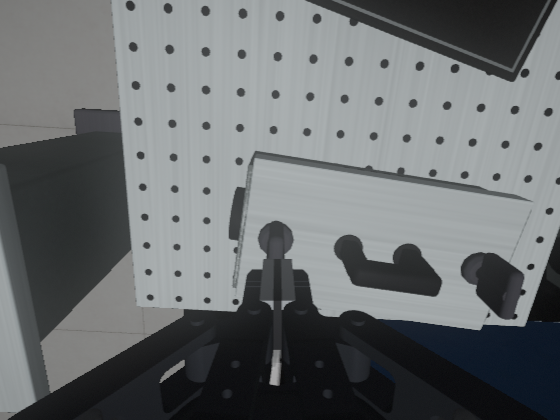

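The pads shut at z≈0.184 in all three cameras, though the TCP reads 0.144. The real fingertips sit about 40 mm behind the reported TCP, so the closing missed above the wing. I'll work with the measured offset: reopen and go 38 mm lower.

Emit:
{"op": "send_rows", "data": {"deltas": [[[0,0,0,0,0,0],[0,0,0,0,0,0],[0,0,0,0,0,0],[0,0,0,0,0,0],[0,0,-1,0,0,0],[0,0,-2,0,0,0],[0,0,-2.5,0,0,0],[0,0,-3,0,0,0],[0,0,-3,0,0,0]]], "jaw": -0.2}}

```text
clock: 4.05
tcp_pos: [0.4373, 0.1609, 0.1128]
orientation: [-0.001, 0.685, 0.728, -0.001]
wrist_force: [-0.4, -0.3, 0.4]
finger_gap: 0.0342
```

```bash
python3 look.py scene 3;python3 look.py side 3; python3 -c "
import cv2,numpy as np
a=cv2.imread('pics/scene3.png')[100:280,220:420];b=cv2.imread('pics/side3.png')[160:340,160:360];cv2.imwrite('pics/z3.png',cv2.resize(np.hstack([a,b]),None,fx=2,fy=2,interpolation=cv2.INTER_CUBIC))"
```

```text
4.05 [0.4373 0.1609 0.1128] [ 0.18  0.15 -0.37  1.05 -0.    1.69] 0.03421976273996617 [-0.4 -0.3  0.4]
4.1 [0.4377 0.1609 0.1133] [ 0.18  0.15 -0.37  1.05 -0.    1.69] 0.03395068995039374 [ 0.8 -0.5  0.4]
```

View pics/z3.png

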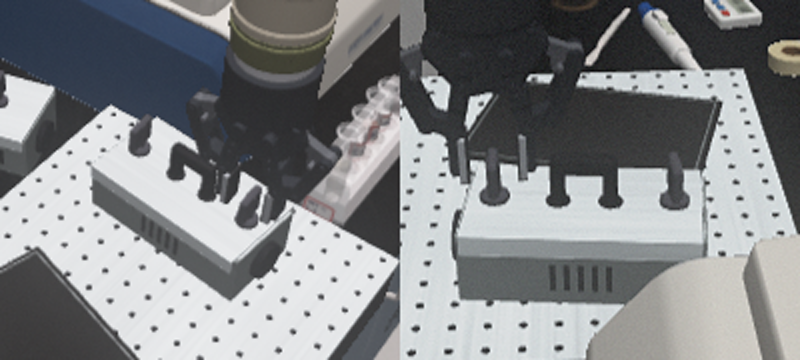

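Emit:
{"op": "send_rows", "data": {"deltas": [[[0.05,0,-0.3,0,0,0],[0.05,0,-0.8,0,0,0],[0.05,0,-0.8,0,0,0]]]}}

```text
clock: 4.45
tcp_pos: [0.4382, 0.1609, 0.1052]
orientation: [-0.0, 0.685, 0.728, -0.0]
wrist_force: [-0.2, 0.8, 0.2]
finger_gap: 0.0341
```

Emit:
{"op": "send_rows", "data": {"deltas": [[[0,0,0,0,0,0],[0,0,0,0,0,0],[0,0,0,0,0,0],[0,0,0,0,0,0],[0,0,0,0,0,0]]], "jaw": -1, "force": 50}}

```text
clock: 4.95
tcp_pos: [0.4385, 0.161, 0.1059]
orientation: [0.0, 0.685, 0.728, 0.0]
wrist_force: [-1.5, -0.5, 2.1]
finger_gap: 0.0071
```

```bash
python3 look.py wrist 4; python3 -c "
from workcell import *
print(get_state()['ft_torque'])"
```

```text
4.95 [0.4385 0.161  0.1059] [ 0.18  0.16 -0.39  1.03 -0.    1.69] 0.007105681701337829 [-1.5 -0.5  2.1]
[-0.0582291   0.26260984 -0.07970598]
```

View pics/wrist4.png

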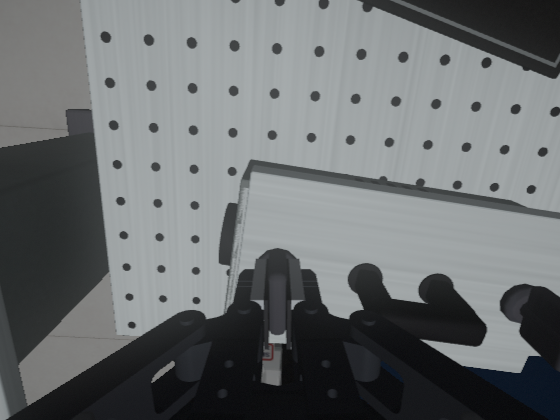

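Emit:
{"op": "send_rows", "data": {"deltas": [[[0,0,0,0,0,5],[0,0,0,0,0,10],[0,0,0,0,0,16],[0,0,0,0,0,22],[0,0,0,0,0,28],[0,0,0,0,0,34],[0,0,0,0,0,40],[0,0,0,0,0,40]]]}}

```text
clock: 5.8
tcp_pos: [0.4382, 0.1609, 0.1059]
orientation: [-0.0, 0.395, 0.919, -0.0]
wrist_force: [-2.4, -0.5, 3.4]
finger_gap: 0.0071
```

```bash
python3 -c "
from workcell import *
print(get_state()['ft_torque'])"
```

```text
[-0.17544232  0.43731899  0.05283061]
```

Emit:
{"op": "send_rows", "data": {"deltas": [[[0,0,0,0,0,6],[0,0,0,0,0,12],[0,0,0,0,0,18],[0,0,0,0,0,24],[0,0,0,0,0,28],[0,0,0,0,0,30],[0,0,0,0,0,30]]]}}

```text
clock: 6.5
tcp_pos: [0.4381, 0.1607, 0.1059]
orientation: [-0.0, 0.145, 0.989, -0.0]
wrist_force: [-2.3, -2.2, 4.1]
finger_gap: 0.0069
```

```bash
python3 -c "
from workcell import *
s=get_state();print(s['ft_torque'],s['joint_pos'])"
```

```text
[-0.31874296  0.59595299  0.04801666] [ 1.79591078e-01  1.55811427e-01 -3.85346627e-01  1.03025860e+00
 -3.41599926e-04  4.69728304e-01]
```

Emit:
{"op": "send_rows", "data": {"deltas": [[[0,0,0,0,0,1],[0,0,0,0,0,2],[0,0,0,0,0,2],[0,0,0,0,0,2]]]}}

```text
clock: 6.9
tcp_pos: [0.4384, 0.1608, 0.1059]
orientation: [-0.0, 0.127, 0.992, -0.0]
wrist_force: [-3.5, -2.4, 4.8]
finger_gap: 0.0072
```

```bash
python3 -c "
from workcell import *
s=get_state();print(s['ft_torque'],s['joint_pos'])"
```

```text
[-0.47656637  0.79026287 -0.180327  ] [ 1.79520463e-01  1.55912407e-01 -3.85227067e-01  1.02986166e+00
 -2.99610296e-04  4.33554854e-01]
```

Emit:
{"op": "send_rows", "data": {"deltas": [[[0,0,0,0,0,2],[0,0,0,0,0,0],[0,0,0,0,0,0],[0,0,0,0,0,0],[0,0,1.5,0,0,0],[0,0,4,0,0,0],[0,0,6.5,0,0,0],[0,0,8,0,0,-8],[2,-0.2,8,0,0,-16],[4,-0.4,8,0,0,-24]]], "jaw": -0.2}}

```text
clock: 7.9
tcp_pos: [0.4797, 0.1573, 0.1869]
orientation: [0.001, 0.332, 0.943, 0.001]
wrist_force: [-0.3, -0.2, -1.6]
finger_gap: 0.0341
```

Emit:
{"op": "send_rows", "data": {"deltas": [[[2,-0.2,0,0,0,-8],[4,-0.4,0,0,0,-16],[6,-0.6,0,0,0,-24],[8,-0.8,0,0,0,-32],[8.85,-0.8,0,0,0,-40],[8.85,-0.8,0,0,0,-46.5],[8.85,-0.8,0,0,0,-46.5],[8.85,-0.8,0,0,0,-46.5]]]}}

```text
clock: 8.7
tcp_pos: [0.567, 0.1491, 0.1856]
orientation: [-0.0, 0.674, 0.738, -0.0]
wrist_force: [0.4, 0.4, 0.0]
finger_gap: 0.0346
```

```bash
python3 look.py wrist 5; python3 meas.py wrist5.pkl;python3 look.py scene 5; python3 meas.py scene5.pkl
```

```text
8.7 [0.567  0.1491 0.1856] [0.12 0.34 0.06 1.29 0.   1.6 ] 0.03457801291355429 [0.4 0.4 0. ]
sheet 25163 (array([502.5, 155.2]), array([ 94.8, 176.3]), 84.8) 0.13233865907565678
near 905 (array([440.2, 161.5]), array([10.1, 29.7]), 70.3) 0.1669
hand 1734 (array([504.5, 155.7]), array([12.3, 47.9]), 84.8) 0.1697
far 595 (array([568.9, 149.8]), array([ 9.8, 29.6]), 8.0) 0.1676
8.75 [0.567  0.1491 0.1857] [0.12 0.34 0.06 1.29 0.   1.6 ] 0.03456726911807252 [ 1.2 -0.6  0.4]
sheet 2905 (array([503.5, 155.7]), array([ 97. , 175.4]), 84.5) 0.13120042669908769
near 102 (array([440.9, 162.8]), array([10. , 28.8]), 76.9) 0.1651
hand 212 (array([505.7, 155.9]), array([15.1, 47.6]), 85.9) 0.1674
far 79 (array([569.8, 150.7]), array([ 7.8, 29.7]), 2.0) 0.1657
```

View pics/wrist5.png

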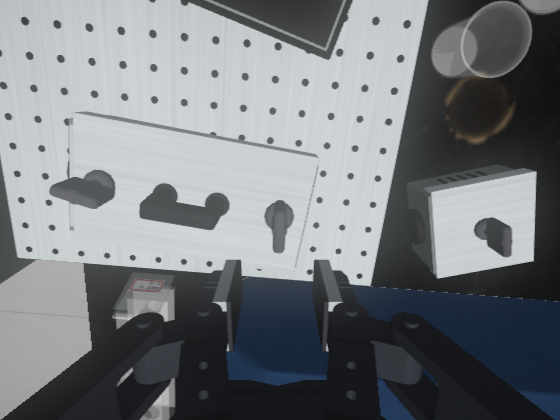

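View pics/scene5.png

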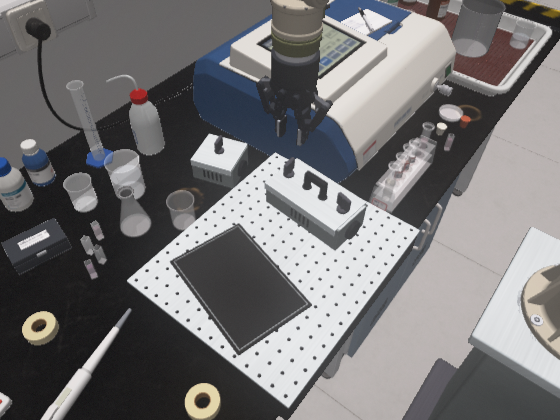

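Emit:
{"op": "send_rows", "data": {"deltas": [[[0.1,0.05,-2,0,0,0],[0.1,0.05,-4,0,0,0],[0.1,0.05,-5.5,0,0,0],[0.1,0.05,-6.5,0,0,0],[0.1,0.05,-7.4,0,0,0],[0.1,0.05,-8,0,0,0],[0.1,0.05,-8,0,0,0],[0.1,0.05,-8,0,0,0]]]}}

```text
clock: 9.6
tcp_pos: [0.5683, 0.1495, 0.1063]
orientation: [0.0, 0.676, 0.737, 0.0]
wrist_force: [-0.7, 0.5, 0.2]
finger_gap: 0.0338
```

Emit:
{"op": "send_rows", "data": {"deltas": [[[0,0,0,0,0,0],[0,0,0,0,0,0],[0,0,0,0,0,0],[0,0,0,0,0,0],[0,0,0,0,0,0]]], "jaw": -1}}

```text
clock: 10.1
tcp_pos: [0.5685, 0.1496, 0.1066]
orientation: [0.0, 0.676, 0.737, 0.001]
wrist_force: [-0.3, 0.5, 5.5]
finger_gap: 0.007
```

```bash
python3 -c "
from workcell import *
s=get_state();print(s['ft_torque'],s['joint_pos'])"
```

```text
[-0.04646844  0.21360446 -0.03865246] [ 1.20757231e-01  3.75911754e-01 -8.59839678e-02  1.10749895e+00
  8.58852643e-06  1.60425462e+00]
```

Emit:
{"op": "send_rows", "data": {"deltas": [[[0,0,0,0,0,5],[0,0,0,0,0,11],[0,0,0,0,0,17],[0,0,0,0,0,24],[0,0,0,0,0,31],[0,0,0,0,0,38],[0,0,0,0,0,45],[0,0,0,0,0,52],[0,0,0,0,0,59],[0,0,0,0,0,65],[0,0,0,0,0,67],[0,0,0,0,0,67]]]}}

```text
clock: 11.3
tcp_pos: [0.5679, 0.1491, 0.1066]
orientation: [0.0, 0.156, 0.988, -0.0]
wrist_force: [-2.7, -2.4, 6.8]
finger_gap: 0.0066
```

```bash
python3 -c "
from workcell import *
s=get_state();print(s['ft_torque'],s['joint_pos'])"
```

```text
[-0.27584271  0.44192807  0.02697224] [ 1.20426522e-01  3.75669613e-01 -8.63849466e-02  1.10853226e+00
 -6.20313996e-04  4.33907927e-01]
```

Emit:
{"op": "send_rows", "data": {"deltas": [[[0,0,0,0,0,1],[0,0,0,0,0,2],[0,0,0,0,0,3],[0,0,0,0,0,3.5],[0,0,0,0,0,3.5]]]}}

```text
clock: 11.8
tcp_pos: [0.5679, 0.1491, 0.1066]
orientation: [0.0, 0.126, 0.992, -0.0]
wrist_force: [-2.8, -1.4, 7.2]
finger_gap: 0.0071
```

```bash
python3 -c "
from workcell import *
s=get_state();print(s['ft_torque'],s['joint_pos'])"
```

```text
[-0.33381848  0.48344001 -0.12304534] [ 1.20373790e-01  3.75699789e-01 -8.63633493e-02  1.10855678e+00
 -6.49534928e-04  3.73742194e-01]
```

Emit:
{"op": "send_rows", "data": {"deltas": [[[0,0,0,0,0,3.5],[0,0,0,0,0,2],[0,0,0,0,0,2],[0,0,0,0,0,2],[0,0,1.5,0,0,2],[0,0,4,0,0,2],[0,0,6.5,0,0,2],[-2,0.2,8,0,0,6],[-4.5,0.4,8,0,0,11],[-6.5,0.6,8,0,0,13],[-6.5,0.6,8,0,0,13],[-6.5,0.6,8,0,0,13]]], "jaw": -0.1}}

```text
clock: 13.0
tcp_pos: [0.5034, 0.1556, 0.1861]
orientation: [0.001, 0.013, 1.0, 0.0]
wrist_force: [0.3, 0.5, 0.1]
finger_gap: 0.0385
```

```bash
python3 look.py wrist 6; python3 meas.py wrist6.pkl;python3 look.py scene 6; python3 meas.py scene6.pkl; python3 look.py side 6; python3 meas.py side6.pkl; python3 -c "
from workcell import *
print(get_state()['orientation'])"
```

```text
13.0 [0.5034 0.1556 0.1861] [ 0.15  0.22 -0.1   1.25 -0.    0.17] 0.038463818479429625 [0.3 0.5 0.1]
sheet 23770 (array([501.9, 156.2]), array([ 93.8, 176. ]), 85.0) 0.13237254159437362
near 718 (array([439.4, 161.2]), array([ 9.6, 29.6]), 79.6) 0.1677
hand 1364 (array([504. , 155.5]), array([12., 48.]), 84.9) 0.17
far 523 (array([568.5, 149.6]), array([ 9.7, 30.5]), 77.8) 0.1674
13.05 [0.5039 0.1555 0.1859] [ 0.15  0.22 -0.1   1.25 -0.    0.17] 0.03811805900018419 [-0.3 -0.2 -0.4]
sheet 2912 (array([503.2, 155.7]), array([ 97.9, 178.3]), 85.5) 0.1311886659903555
near 100 (array([441.3, 161.9]), array([10.3, 30.1]), 74.9) 0.1651
hand 214 (array([506.2, 156.6]), array([13.8, 47.6]), 83.5) 0.1673
far 87 (array([570.5, 151. ]), array([ 9.3, 30.3]), 73.0) 0.1649
13.1 [0.5041 0.1554 0.1858] [ 0.15  0.22 -0.1   1.25  0.    0.17] 0.0386310951780594 [ 0.4 -0.6 -0.7]
sheet 3750 (array([500.9, 155.9]), array([ 97.2, 175.8]), 84.6) 0.13216872657603743
near 177 (array([437.7, 160.6]), array([10.9, 29.9]), 81.9) 0.1641
hand 382 (array([502.6, 156.2]), array([15.4, 47. ]), 85.6) 0.1667
far 178 (array([567.8, 148.8]), array([ 8.6, 28.8]), 74.1) 0.1641
[2.10330393e-04 1.35375412e-02 9.99908340e-01 5.69404738e-05]
```

View pics/wrist6.png

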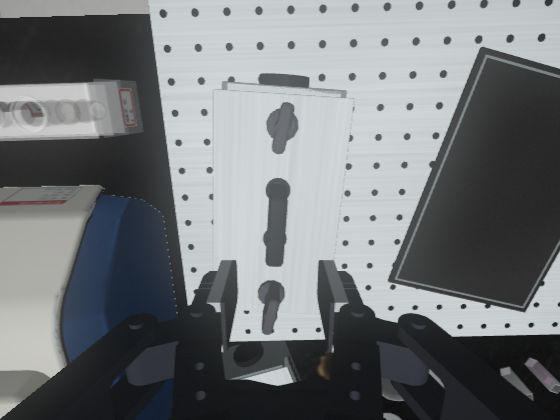

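View pics/scene6.png

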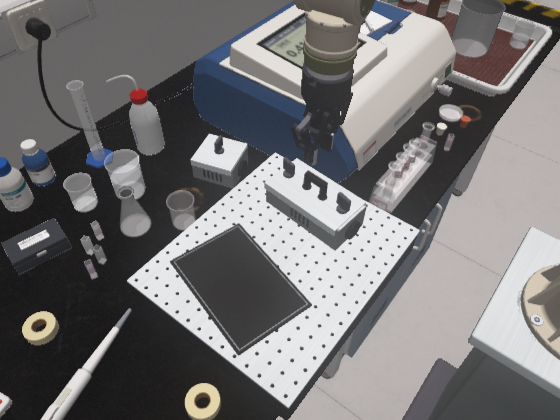

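Emit:
{"op": "send_rows", "data": {"deltas": [[[0,0,-2,0,0,-3.5],[0,0,-4,0,0,-3.5],[0,0,-5.5,0,0,-3.5],[0,0,-6.7,0,0,-3.5],[0,0,-7.7,0,0,-3.5],[0,0,-8.4,0,0,-3.5],[0,0,-8.4,0,0,-3.5],[0,0,-8.4,0,0,-3.5]]]}}

```text
clock: 13.95
tcp_pos: [0.5034, 0.1555, 0.1021]
orientation: [0.0, 0.044, 0.999, 0.0]
wrist_force: [0.4, -0.4, 0.7]
finger_gap: 0.0384
```

Emit:
{"op": "send_rows", "data": {"deltas": [[[0,0,0,0,0,0],[0,0,0,0,0,0],[0,0,0,0,0,0],[0,0,0,0,0,0],[0,0,0,0,0,0]]], "jaw": -1, "force": 70}}

```text
clock: 14.45
tcp_pos: [0.5037, 0.1555, 0.1027]
orientation: [0.001, 0.044, 0.999, 0.0]
wrist_force: [-0.5, -0.6, 5.8]
finger_gap: 0.0112
```

Emit:
{"op": "send_rows", "data": {"deltas": [[[0,0,0.3,0,0,0],[0,0,0.6,0,0,0],[0,0,1,0,0,0],[0,0,1,0,0,0]]]}}

```text
clock: 14.85
tcp_pos: [0.5031, 0.1555, 0.1121]
orientation: [0.0, 0.044, 0.999, 0.0]
wrist_force: [0.2, -0.5, -2.9]
finger_gap: 0.011
```

Emit:
{"op": "send_rows", "data": {"deltas": [[[0,0,1,0,0,0],[0,0,2,0,0,0],[0,0,3.5,0,0,0],[0,0,5,0,0,0],[0,0,6.5,0,0,0],[0,0,7,0,0,0],[0,0,7,0,0,0]]]}}

```text
clock: 15.55
tcp_pos: [0.5039, 0.1556, 0.1831]
orientation: [0.001, 0.044, 0.999, 0.0]
wrist_force: [-0.7, 0.4, -2.4]
finger_gap: 0.0109
```

```bash
python3 look.py scene 7; python3 look.py side 7; python3 - <<'E'
from workcell import *
from h import *
# mat from scene (pre-lift pic 6, unobstructed) by network masks and colour
for n in("scene","wrist"):
    p=read_camera(n);s=get_state();X=pts(p,tcp(s))
    r=silhouettes(p,"mat_centre")
    for d in r[:2]:
        m=d["mask"]&(X[...,2]>.06)&(X[...,2]<.08)
        c,sz,a=cv2.minAreaRect(X[m][:,:2].astype(np.float32));print(n,d["conf"],m.sum(),c,sz,a)
        h=cv2.convexHull(X[m][:,:2].astype(np.float32));q=cv2.approxPolyDP(h,.012,True)[:,0];print(q.round(3).tolist(),np.median(X[m][:,2]))
E
```

```text
15.55 [0.5039 0.1556 0.1831] [ 0.15  0.22 -0.11  1.24  0.    0.23] 0.010882729488966692 [-0.7  0.4 -2.4]
15.6 [0.5033 0.1555 0.1822] [ 0.15  0.22 -0.11  1.24  0.    0.23] 0.011127332928207488 [ 0.4  0.1 -3.8]
scene 0.74 9661 (0.5166280269622803, 0.3634834885597229) (0.15385368466377258, 0.22742801904678345) 74.51043701171875
[[0.6430000066757202, 0.4020000100135803], [0.4300000071525574, 0.4650000035762787], [0.3889999985694885, 0.32499998807907104], [0.5989999771118164, 0.2619999945163727]] 0.07224272224028257
wrist 0.91 31396 (0.514737606048584, 0.3670077919960022) (0.15530842542648315, 0.22231043875217438) 74.83029174804688
[[0.6380000114440918, 0.4090000092983246], [0.5979999899864197, 0.421999990940094], [0.4059999883174896, 0.3880000114440918], [0.3889999985694885, 0.32199999690055847], [0.5979999899864197, 0.2639999985694885]] 0.0734720621669766
```

View pics/scene7.png

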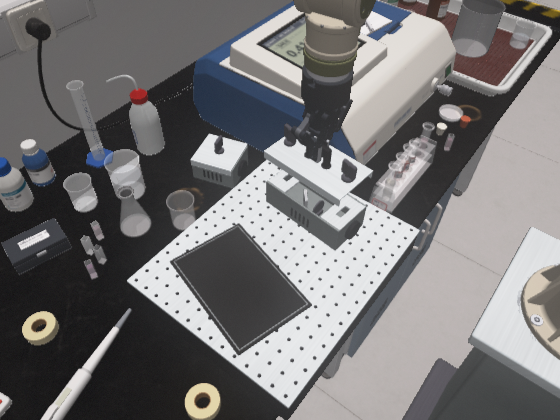

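View pics/side7.png

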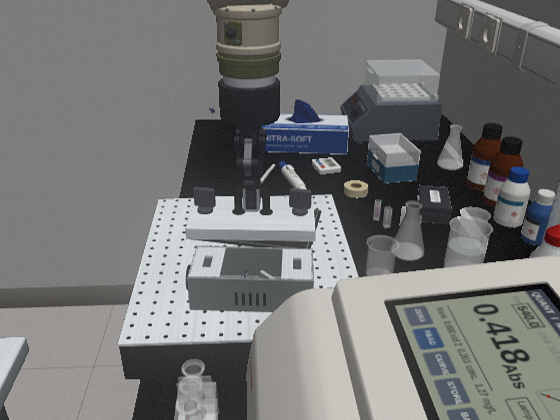

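Emit:
{"op": "send_rows", "data": {"deltas": [[[0.1,2,0,0,0,-1],[0.3,5,0,0,0,-3],[0.5,8.5,0,0,0,-4],[0.7,12,0,0,0,-6],[0.9,15.5,0,0,0,-8],[1.1,18.5,0,0,0,-9],[1.15,20.4,0,0,0,-10],[1.15,20.95,0,0,0,-10],[1.15,20.95,0,0,0,-10],[1.15,20.95,-2,0,0,-10],[1.15,20.95,-5,0,0,-10],[1.15,20.95,-5,0,0,-10]]]}}

```text
clock: 17.05
tcp_pos: [0.5118, 0.3621, 0.1276]
orientation: [-0.003, 0.131, 0.991, -0.003]
wrist_force: [-1.3, -1.0, -4.1]
finger_gap: 0.011
```

```bash
python3 look.py scene 8; python3 look.py side 8; python3 look.py wrist 8; python3 - <<'E'
from h import *
for n in("scene","side","wrist"):
    p=pickle.load(open(n+"8.pkl","rb"));A=pts(p,p["T"])
    m=(A[...,2]>.150)&(A[...,2]<.172)&(A[...,0]>.4)&(A[...,0]<.65)&(A[...,1]>.28)&(A[...,1]<.45)
    B=A[m];print(n,m.sum(),cv2.minAreaRect(B[:,:2].astype(np.float32)),np.median(B[:,2]))
    c=np.linalg.lstsq(np.c_[B[:,:2],np.ones(len(B))],B[:,2],rcond=None)[0];print(c)
E
```

```text
17.05 [0.5118 0.3621 0.1276] [ 0.49  0.45  0.08  1.21 -0.    0.75] 0.010996152286068405 [-1.3 -1.  -4.1]
17.1 [0.5128 0.3628 0.1298] [ 0.49  0.45  0.08  1.21 -0.    0.75] 0.010610684306823211 [-0.2 -0.9 -1.3]
17.15 [0.5141 0.3636 0.1317] [ 0.49  0.44  0.08  1.21 -0.    0.75] 0.011060502580349704 [ 0.4  1.2 -2.3]
scene 3385 ((0.5140955448150635, 0.3628362715244293), (0.09518977254629135, 0.17075970768928528), 74.87828826904297) 0.1562435679525598
[-0.01009631 -0.00813759  0.16459519]
side 2347 ((0.5117833614349365, 0.36306023597717285), (0.09757878631353378, 0.16999079287052155), 74.79721069335938) 0.15960127462931092
[0.01025045 0.05655196 0.13477763]
wrist 37686 ((0.5088455677032471, 0.3657812178134918), (0.09456153213977814, 0.15716080367565155), 74.93070220947266) 0.1614468215257595
[ 0.00104411 -0.00186761  0.16187217]
```

View pics/scene8.png

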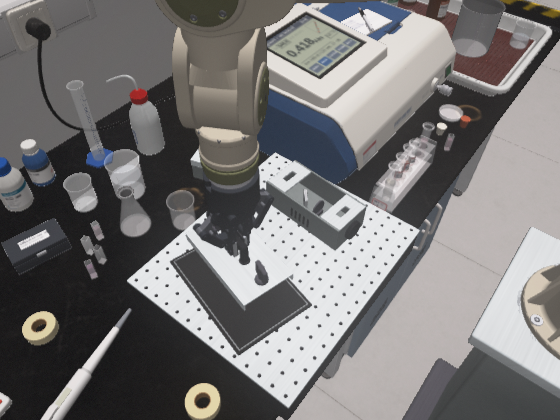

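View pics/wrist8.png

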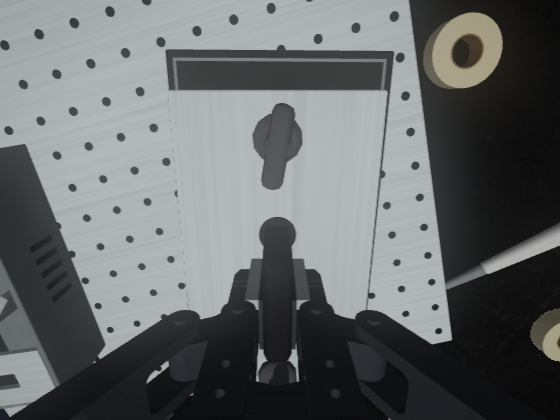

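Emit:
{"op": "send_rows", "data": {"deltas": [[[0,0,-1.5,0,0,0],[0,0,-3.2,0,0,0],[0,0,-4.8,0,0,0],[0,0,-5.8,0,0,0],[0,0,-6.4,0,0,0],[0,0,-6.8,0,0,0],[0,0,-6.9,0,0,0],[0,0,-6.9,0,0,0],[0,0,-6.9,0,0,0]]]}}

```text
clock: 18.1
tcp_pos: [0.5149, 0.3652, 0.0635]
orientation: [0.0, 0.131, 0.991, 0.0]
wrist_force: [-0.2, 0.0, -3.4]
finger_gap: 0.0109
```

Emit:
{"op": "send_rows", "data": {"deltas": [[[0,0,-0.1,0,0,0],[0,0,-0.2,0,0,0],[0,0,-0.2,0,0,0]]]}}

```text
clock: 18.4
tcp_pos: [0.5145, 0.365, 0.0608]
orientation: [0.0, 0.13, 0.991, 0.0]
wrist_force: [0.2, -0.4, -2.3]
finger_gap: 0.0108
```

Emit:
{"op": "send_rows", "data": {"deltas": [[[0,0,-0.1,0,0,0],[0,0,-0.2,0,0,0],[0,0,-0.2,0,0,0]]]}}

```text
clock: 18.7
tcp_pos: [0.5146, 0.3651, 0.0607]
orientation: [0.001, 0.13, 0.991, 0.0]
wrist_force: [-3.5, -2.1, 6.5]
finger_gap: 0.011
```

Emit:
{"op": "send_rows", "data": {"deltas": [[[0,0,0.1,0,0,0],[0,0,0.1,0,0,0],[0,0,0.1,0,0,0],[0,0,0.1,0,0,0],[0,0,1,0,0,0],[0,0,3,0,0,0],[0,0,6,0,0,0],[0,0,9,0,0,0],[0,0,12,0,0,0],[0,0,14,0,0,0],[0,0,14,0,0,0],[0,0,14,0,0,0]]], "jaw": -0.1}}

```text
clock: 19.9
tcp_pos: [0.5148, 0.3651, 0.1992]
orientation: [0.0, 0.131, 0.991, 0.0]
wrist_force: [-0.4, -0.1, -0.2]
finger_gap: 0.0385
```

```bash
python3 look.py scene 9; python3 look.py side 9; python3 look.py wrist 9; python3 - <<'E'
from h import *
for n in("scene","side","wrist"):
    p=pickle.load(open(n+"9.pkl","rb"));A=pts(p,p["T"])
    R=(A[...,0]>.4)&(A[...,0]<.65)&(A[...,1]>.28)&(A[...,1]<.45)
    for nm,lo,hi in(("sheet",.083,.096),("handle+wings",.115,.14)):
        B=A[R&(A[...,2]>lo)&(A[...,2]<hi)]
        c=np.linalg.lstsq(np.c_[B[:,:2],np.ones(len(B))],B[:,2],rcond=None)[0]
        print(n,nm,len(B),cv2.minAreaRect(B[:,:2].astype(np.float32)),np.median(B[:,2]),c.round(3))
    B=A[R&(A[...,2]>.115)&(A[...,2]<.14)&(np.hypot(A[...,0]-.515,A[...,1]-.365)<.04)]
    print(n,"handle",len(B),cv2.minAreaRect(B[:,:2].astype(np.float32)),B[:,2].max())
    for k in(-1,1):
        cx,cy=.515+k*.0628,.365-k*.017
        B=A[R&(A[...,2]>.117)&(A[...,2]<.14)&(np.hypot(A[...,0]-cx,A[...,1]-cy)<.024)]
        if len(B)>4:print("wing",k,cv2.minAreaRect(B[:,:2].astype(np.float32)))
E
```

```text
19.9 [0.5148 0.3651 0.1992] [0.49 0.42 0.22 1.36 0.   0.75] 0.03853213317962519 [-0.4 -0.1 -0.2]
19.95 [0.5142 0.3648 0.1981] [0.49 0.42 0.21 1.36 0.   0.75] 0.03816382590465179 [-0.2  0.1 -0.2]
20.0 [0.5139 0.3646 0.1975] [0.49 0.43 0.21 1.36 0.   0.75] 0.03862158612894513 [-0.1 -0.7  0.3]
scene sheet 4157 ((0.5176632404327393, 0.3657187521457672), (0.09467438608407974, 0.1718704253435135), 74.96563720703125) 0.0892775036771015 [-0.001 -0.003  0.091]
scene handle+wings 430 ((0.5167725086212158, 0.36620110273361206), (0.012797691859304905, 0.1582515835762024), 75.30406188964844) 0.12495457969311219 [-0.097 -0.38   0.314]
scene handle 235 ((0.516652524471283, 0.3661156892776489), (0.012614709325134754, 0.04882563278079033), 74.6559829711914) 0.13020417447498223
wing -1 ((0.4543116092681885, 0.3828126788139343), (0.009248175658285618, 0.029582517221570015), 62.898162841796875)
wing 1 ((0.5794889330863953, 0.34943217039108276), (0.00902443565428257, 0.028723398223519325), 68.10733032226562)
side sheet 2194 ((0.5132249593734741, 0.3661155700683594), (0.09922225773334503, 0.17050401866436
[... 622 characters left out ...]
 16981 ((0.5158371925354004, 0.3657435476779938), (0.09435311704874039, 0.1696150302886963), 74.95196533203125) 0.09037454746359194 [-0.    0.    0.09]
wrist handle+wings 1699 ((0.5150403380393982, 0.3659024238586426), (0.011975603178143501, 0.15888114273548126), 74.91181945800781) 0.12670405890326614 [-0.     0.012  0.122]
wrist handle 908 ((0.514698326587677, 0.3659946620464325), (0.011975603178143501, 0.04713510721921921), 74.91181945800781) 0.13003549961722077
wing -1 ((0.45266127586364746, 0.3825707733631134), (0.009659776464104652, 0.028994830325245857), 70.49980926513672)
wing 1 ((0.5773863792419434, 0.34938669204711914), (0.00976581871509552, 0.030243540182709694), 70.03093719482422)
```

View pics/scene9.png

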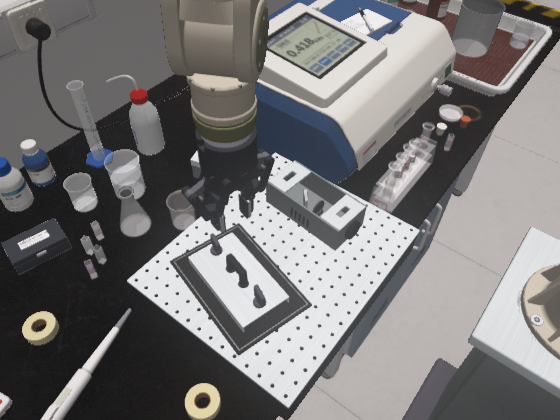

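View pics/wrist9.png

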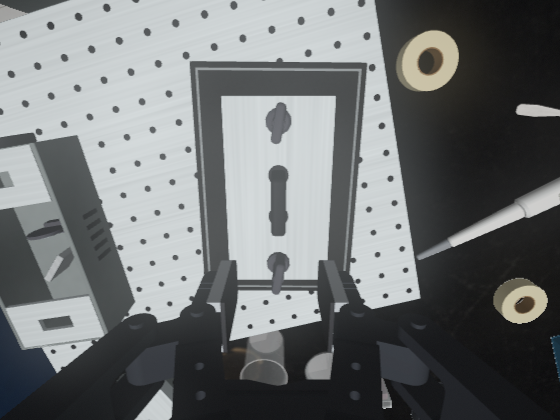

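The cover lies flat and centred on the mat. The handle top is at 0.130 m, so the handle point is about 49 mm above the mat. Its long axis is within a degree of the mat's, and both wings are still at their stops. The gripper is clear, so I'm handing in.

```bash
python3 -c "
from workcell import *
print(hand_in())"
```

```text
the job is handed in; nothing more can be done
None
```

Both thumbscrews are loose, and the cover is lying flat in the middle of the service mat. I handed in at about 20 s of the 58 s allowed; the hand-in reported no verdict.

- **Thumbscrews:** I turned each one anticlockwise until the wrist torque showed it had reached its stop. In the last pictures both wings still stand about 76 to 88 degrees round from square across the cover, depending on the camera.
- **Lift:** The cover came off freely, with only its own weight (about 3 N) on the wrist.
- **Placing:** The handle is within about 3 mm of the mat centre I measured, lengthwise within about 1 degree. Two cameras show the sheet level. The side camera's fit shows a slight slope of about 1.7 degrees, within the limit of 6.
- **Height:** The handle top read 0.130 m. That puts the handle point about 47 to 49 mm above the mat, against the limit of 52 mm.
- **Robot:** The gripper is open and clear, with no contact force on the wrist.

**What disagreed:** The real fingertips sit about 40 mm behind the TCP position the robot reports; all three cameras showed this. My first grip on a thumbscrew therefore closed on air above the wing without touching anything. I used the measured offset for every grip after that.

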